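# Snap the parts case's clip lid shut all round

### The arm

A 7-joint arm with a two-finger parallel gripper is mounted at the origin on a cart in front of the work surface, level with it; the furniture and walls round the work are solid. World frame = base frame: x ahead of the robot, y to its left, z up, the work surface at z = 0. Lengths are in m, angles in rad, forces in N, time in s.
With the tool pointing down it reaches from about 0.35 to 0.9 m from the base axis. Payload 8.1 kg.
Tool frame: the origin (TCP) lies at the very end of the fingers, on their centre line; the grasp point (between the pads) lies 19 mm behind it; z points along the fingers, x is the direction in which the jaws open and shut, and the axes are right-handed (so a half turn about z gives the same grasp; the last joint's range is limited). The gripper opens to 92 mm and grips with 3 to 60 N. Pads are 19 mm wide; open, the fingers measure 130 mm over their backs; the gripper's body (75 mm by 190 mm) begins 47 mm behind the grasp point.
Start: joints at [-1.326, 0.434, 0.025, 1.573, -0.012, 1.134, -0.075], TCP at [0.213, 0.588, 0.201] pointing down, gripper open.
Joint ranges: [-2.62, 2.62], [-0.44, 2.09], [-1.27, 1.32], [0.08, 2.57], [-1.32, 4.46], [0.12, 2], [-2.74, 2.74]. Speed limits (rad/s): [2.22, 2.22, 3.01, 3.01, 3.14, 3.14, 3.14].

### API

Orientations are given as a rotation vector (axis times angle).
In Python, from cell import status, viewer, arm gives the robot as it stands.
- The arm moves only by the tool jog_arm, never from a script. Its argument "commands" is text: rows parted by semicolons, each of 7 numbers parted by spaces: the closure, from -1 (fully open) to 1 (shut), then the shift along the world's x, y, z normalised to -1 to 1, where 1 is 0.3 m, then the turn, a rotation vector about the world's x, y, z normalised to -1 to 1, where 1 is 2 pi rad. In form: jaw dx dy dz wx wy wz; .... A call has exactly 5 rows; each row shifts and turns the commanded pose from where the row before left it; what a row does not reach is not made up. A row lasts 1/10 s, in which the tool goes at most 50 mm and 8.59 degrees, less where a joint would pass 70% of its speed; a pose out of reach is approached as far as the arm can. A call with a number of a shift or a turn outside -1 to 1 is refused whole. A call with a gripper value outside its range is refused whole. The fingers move at their own pace and stop on an object; "force" is the grip in N (left out, the last holds). Time passes only in rows, so rows that do not move let the fingers close, or fill a call up. It gives the time, the measured TCP pose, the force and the opening at its end, in the units of the state.
- status.observe(): the state, without advancing time (a new reading comes with each control period).
- viewer.get_image(name): name is "scene" or "side" or "wrist"; returns a dict with "pixels" (384x512x3 uint8, red, green, blue), "z_map" (384x512 float32, m along the optical axis (not along the pixel's ray), 0 where there is no reading), "camera_matrix" (3x3 intrinsics, pixels), "R" (3x3) and "t" (3): a world point X has camera coordinates R X + t. Camera axes: x right, y down, z forward; pixel columns grow to the right and rows downward; lengths in m; the calibration is good to about 2 mm. A picture is of the moment at which its call begins.
- arm.sign_off(): hands the job in, once; it reports no verdict.
The state is a dict: "clock": time; "joints": joint angles; "dq": joint speeds; "joint_efforts": joint torques, N m; "position": TCP position; "ee_rot": TCP orientation; "force": force on the tool from outside, world axes, zero at the start; "ft_torque": the same for the moment, N m; "width": opening from 0.0 (shut) to 1.0 (fully open).
Only numpy, scipy, OpenCV 4.12 (cv2) and the standard library are available. Lean on these libraries where they do the work, as an engineer would, in place of code of your own. Each camera call takes 0.05 s, during which the arm holds its last target. There are 200 camera calls.

### The job

Close the lid of the grey parts case on the bench: its rim sections on all four sides stand up, so press each one down with the fingertips until it snaps shut and lies flat. Do not pick up, tip or shove the case, and leave the other things on the bench alone.

Things in the scene. Friction and masses are not known exactly. Their poses are not given: they have to be found in the camera images.
- parts_case: Loose grey plastic case, about 0.75 kg, tub 100 (its x) x 140 (its y) mm, on a flat 6 mm plywood board, with a white lid: a fixed panel 56 x 96 mm, top at 50 mm, ringed by four hinged rim sections, flush at 52 mm when shut (overall 113 x 153 mm). Origin: centre of its underside, 6 mm above the bench; z up, y along the long side, -x towards the robot at yaw 0 (yaw from -1.5 to 1.5)
- clip_near (a joint): How far the rim section on the case's -x side is pressed down: a flap 98 mm long reaching 27 mm out from its hinge. 0 = standing up (all start so), outer edge 12 mm higher than shut; 0.5 rad = shut, flat. Over-centre snap: let go before about 0.28 rad it springs back up, past that it snaps to 0.5. Pressing it over takes 4 to 7 N near its outer edge
- clip_far (a joint): The same for the section on the case's +x side (98 mm long)
- clip_right (a joint): The same for the section on the case's -y side (58 mm long)
- clip_left (a joint): The same for the section on the case's +y side (58 mm long)
- clip_near_press (a point): Point to press on the near section: on its upper face, 19 mm outward from its hinge and midway along it; it moves with the section. Shut, it lies at case coordinates (-48, 0, 52) mm
- clip_far_press (a point): The same on the far section; shut, at case coordinates (48, 0, 52) mm
- clip_right_press (a point): The same on the right section; shut, at case coordinates (0, -68, 52) mm
- clip_left_press (a point): The same on the left section; shut, at case coordinates (0, 68, 52) mm
- brass_dog: Bystander: upright brass bench dog (round peg), 24 mm across, 70 mm high, loose; origin under its centre
- ring: Bystander: flat steel ring, 56 mm across, 6 mm high, loose; origin under its centre
- strip: Bystander: dark hardwood strip 42 x 142 x 20 mm high, loose, lying between the case and the robot; origin under its centre
- sander: Bystander: sanding block 86 x 123 x 37 mm high, loose, at the left; origin under its centre
- dish: Bystander: zinc dish of screws, 80 mm across, 14 mm high, loose, at the right; origin under its centre
- driver: Bystander: screwdriver lying flat, 72 x 217 x 28 mm, loose, at the right; origin under its centre

How it is judged:
At the end, for the whole second after the job is handed in: All four rim sections are snapped shut (each joint over 0.44 rad) and the case stands flat and still on the board (tilt under 0.05 rad, lifted under 5 mm) within 30 mm of where it stood (value of joint each of clip_near, clip_far, clip_right, clip_left above 0.44 rad and angle between parts_case's own z axis and vertical below 0.05 rad and height (world z) of parts_case below 0.011 m and distance of parts_case from where it was at the start of the episode below 0.03 m and linear speed of parts_case below 0.02 m/s); the robot touches nothing.
It fails at once if the case is lifted, tipped or shoved (over 10 mm off the board, 0.12 rad, or 40 mm) (height (world z) of parts_case above 0.016 m or angle between parts_case's own z axis and vertical above 0.12 rad or distance of parts_case from where it was at the start of the episode above 0.04 m).
It fails at once if a bystander is moved by more than 25 mm or the bench dog is knocked over (distance of any of brass_dog, ring, strip, sander, dish, driver from where it was at the start of the episode above 0.025 m or angle between brass_dog's own z axis and vertical above 0.4 rad).
It also fails if it takes over 40 s, if anything falls off the work surface, if the arm or the gripper's body presses on something with over 40 N, if the wrist force passes 120 N, or if a joint passes its speed limit or range.

## Working session

There is one attempt and no reset: what is moved stays moved. The work goes in short steps, Python scripts to look and compute and a tool call to move; the robot and the scene stay as the last step left them, time stands still between calls to the robot, and variables do not carry over. Pictures are saved under pics/ and viewed, about 8 in all and at most 12, crops included, and the job is handed in when it is done.

Besides the shell and the picture viewer there is one more tool, called as name(argument=value, ...) on one line, values as JSON. jog_arm: Moves the arm, as the interface text tells. Scaled input: -1 to 1 covers 0.3 m each way for a shift and 2 pi rad each way for a turn. Its arguments: {"type":"object","properties":{"commands":{"type":"string"},"force":{"type":"number"}},"required":["commands"]}

```bash
mkdir -p pics; ls
cat > h.py <<'E'
import numpy as np,cv2
from cell import status,viewer,arm
def shot(n,f):
    d=viewer.get_image(n); np.savez('/tmp/'+f+'.npz',**d); cv2.imwrite('pics/'+f+'.png',d['pixels'][:,:,::-1]); return d
def cloud(d):
    z=d['z_map'];K=np.array(d['camera_matrix']);v,u=np.mgrid[:z.shape[0],:z.shape[1]]
    c=np.stack([(u-K[0,2])/K[0,0]*z,(v-K[1,2])/K[1,1]*z,z],-1)
    w=(c-np.array(d['t']))@np.array(d['R']); w[z==0]=np.nan; return w
E
python3 - <<'E'
from h import *
print(status.observe())
a=shot('scene','scene0');b=shot('side','side0')
cv2.imwrite('pics/both0.png',cv2.resize(np.vstack([a['pixels'],b['pixels']])[:,:,::-1],(400,600)))
for d in(a,b): print(-np.array(d['R']).T@np.array(d['t']))
E
```

```text
pics
{'clock': 0.0, 'joints': array([-1.32560677,  0.4351734 ,  0.02497981,  1.57407651, -0.01159164,
        1.13403839, -0.07509418]), 'dq': array([-1.54338776e-03, -7.60937604e-04,  1.78147288e-03,  1.07756123e-03,
        2.59421956e-05,  2.48565745e-03, -5.45736701e-06]), 'joint_efforts': array([ 7.90473878e-04, -6.67847300e+01,  9.85505171e-01, -3.14457214e+01,
       -6.04988867e-02,  4.32220974e-02,  1.82953181e-04]), 'position': array([0.21288816, 0.58703663, 0.20018387]), 'ee_rot': array([ 2.57152489e+00,  1.80292040e+00, -1.84919650e-03]), 'force': array([-0.27965458,  0.28381771, -0.08692347]), 'ft_torque': array([ 0.01438328,  0.03746612, -0.04585656]), 'width': 1.0017350362840205}
[-0.31546444  0.7986089   1.0644614 ]
[ 0.24847793 -0.69651413  0.69704544]
```

View pics/scene0.png

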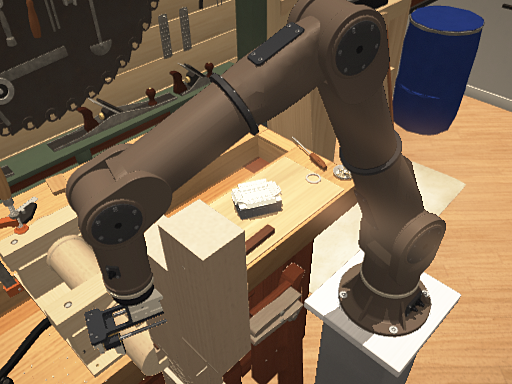

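The scene view shows the case at about (257,198), the ring at (313,179), the dish at (343,172), the driver at (310,152) and the strip at (255,240). A tall wooden post stands near (205,290), close to the gripper. I'll check the side view next.

View pics/side0.png

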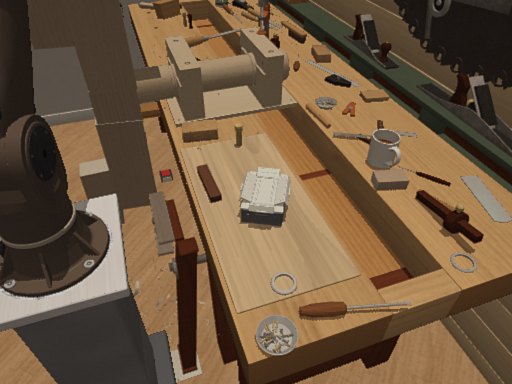

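Run:
```python
from h import *
for f in('scene0','side0'):
    d=dict(np.load('/tmp/'+f+'.npz')); w=cloud(d);p=d['pixels'].astype(int)
    pts=w.reshape(-1,3)
    # coarse height map
    print(f)
    xs=np.arange(0.1,1.0,.05); ys=np.arange(.8,-.65,-.05)
    for x in xs[::-1]:
        r=[]
        for y in ys:
            m=(abs(pts[:,0]-x)<.025)&(abs(pts[:,1]-y)<.025)
            r.append('%4d'%(1000*np.nanmax(pts[m,2])) if m.any() else '   .')
        print('%.2f'%x,''.join(r))
for f,u,v in(('scene0',205,220),('scene0',245,240),('scene0',165,250)):
    w=cloud(dict(np.load('/tmp/'+f+'.npz'))); print(u,v,w[v,u].round(3))
```

```text
scene0
0.95    .   .   .   .   .   .   3   .   .   .   .   .   .   .   .   .   .   .   .   .   .   .   .   .   .   .   .   .   .   .
0.90    .   .   2   .   .   .   .   .   .   .   .   .   .   .   .   .   .   .   .   .   .   .   .   .   .   .   .   .   .   .
0.85    .   .   3  -3   .   .   .   .   .   .   .   .   .   .   .   .   .   .   .   .  -1   1   0   0   1   .   .   .   .   .
0.80 -111 -16  97  15 158 161   .   .   .   .   .   .   . -87 -36 -27 -22  -5  -1   5   2   2   5   4   1   .   .   .   .   .
0.75 -109-107 203 320 398 203 202   .   .   .   .   .   .   .   .   .-106-107-105-106-106-108 -31   3   2   .   .   .   .-843
0.70    .   . 205 365 401 206 204   .   .   .   .   .   .   .   .   .   .   .   .   .   .   .   .   4  14   .   .   .-848-842
0.65    5   5 201 205 203 202 203   .   .   .   .   .   .   .   5   3   6   6   3   7   6   5   4   4  25   .   .-841-842-836
0.60    4   3  19   . 157 160 147   .   .   .   .   .   .   .  11  11  67   7  11  10  10  11   9  20  17-844-841-837-836-837
0.55    2   5   4   . 157 160 147   .   .   .   .   .   .   .  12  71  72  72  69  10
[... 2832 characters left out ...]
-854 335 151 159 143   .   .   .-854-125-124-123-123-114-112-853   .   .   .   .   .   .   .   .   .   .   .   .
0.25 -109-139   . 333-848 158 394 298-842-829-847-111-113-118-124-126-129-849   .   .   .   .   .   .   .   .   .   .   .   .
0.20 -851-852-850-851-848-826 399 197-846-825-838-836-840-124-173-172-647   .   .   .   .   .   .   .   .   .   .   .   .   .
0.15 -848-852-849-846-843-848 403  16-848-836-845-839-761   2   3   3   3   4   3   3   .   .   .   .   .   .   .   .   .   .
0.10 -849-849-848-851-852  33 407 390-779-849-843-846-762   4 510 518 470  64  21   4   .   .   .   .   .   .   .   .   .   .
205 220 [0.082 0.509 0.594]
245 240 [0.423 0.118 0.004]
165 250 [0.119 0.562 0.543]
```

The side view shows the case at about (265,195), the dog at (238,135), the strip at (208,182), the ring at (284,283), the sander at (200,132), and the post at upper left. I'll measure the case and the post.

```bash
cat > fit.py <<'E'
from h import *
from scipy.optimize import minimize
def H(q):  # height template with flaps up (state s per flap: angle)
    x,y=q[:,0],q[:,1]
    h=np.full(len(q),.006)
    t=np.tan(.5)
    h[(abs(x)<.028)&(abs(y)<.048)]=.056
    # flap: hinge at 29/49, outer 12 mm higher than shut (58)
    for s,L,a,b in((.0295,.098,abs(x),y),(.0495,.058,abs(y),x)):
        m=(a>s)&(a<s+.0238)&(abs(b)<L/2); h[m]=.058+(a[m]-s)*t
    return h
def fit(P):
    P=P[(P[:,2]>.052)&(P[:,2]<.085)]
    best=None
    for yaw0 in np.arange(-1.5,1.5,.25):
        f=lambda p:np.mean(np.minimum(abs(H(np.c_[(P[:,0]-p[0])*np.cos(p[2])+(P[:,1]-p[1])*np.sin(p[2]),-(P[:,0]-p[0])*np.sin(p[2])+(P[:,1]-p[1])*np.cos(p[2])])-P[:,2]),.02))
        c=P.mean(0)
        r=minimize(f,[c[0],c[1],yaw0],method='Nelder-Mead',options=dict(initial_simplex=[[c[0],c[1],yaw0],[c[0]+.01,c[1],yaw0],[c[0],c[1]+.01,yaw0],[c[0],c[1],yaw0+.2]],maxiter=400))
        if best is None or r.fun<best.fun: best=r
    return best.x,best.fun,len(P)
E
python3 - <<'E'
from fit import *
A=[]
for f in('scene0','side0'):
    w=cloud(dict(np.load('/tmp/'+f+'.npz'))).reshape(-1,3)
    m=(abs(w[:,0]-.52)<.11)&(abs(w[:,1]+.03)<.125)&(w[:,2]>.052)&(w[:,2]<.09); m&=~((w[:,1]>.1)|(np.hypot(w[:,0]-.52,w[:,1]-.25)<.05))
    P=w[m];A.append(P);print(f,fit(P),cv2.minAreaRect((P[:,:2]*1000).astype(np.float32)))
    for n,lo,hi,zz in(('post',[0,.3],[.45,.65],(.22,.6)),('dog',[.45,.15],[.6,.35],(.02,.09)),):
        q=w[(w[:,0]>lo[0])&(w[:,1]>lo[1])&(w[:,0]<hi[0])&(w[:,1]<hi[1])&(w[:,2]>zz[0])&(w[:,2]<zz[1])]
        for k in np.arange(zz[0],zz[1],.08): 
            s=q[(q[:,2]>=k)&(q[:,2]<k+.08)]
            if len(s):print(n,round(k,2),len(s),np.percentile(s,[2,98],axis=0).round(3).tolist())
print(fit(np.vstack(A)))
d=dict(np.load('/tmp/side0.npz'));c=d['pixels'][150:240,220:310,::-1]
cv2.imwrite('pics/crop0.png',cv2.resize(c,None,fx=6,fy=6,interpolation=2))
E
```

```text
scene0 (array([ 0.50790858, -0.01753598, -0.49651916]), np.float64(0.00636388220292409), 1051) ((505.5041809082031, -16.69793701171875), (165.14886474609375, 120.62407684326172), 61.13408660888672)
post 0.22 906 [[0.022, 0.497, 0.222], [0.234, 0.646, 0.299]]
post 0.3 3380 [[0.022, 0.49, 0.303], [0.253, 0.647, 0.377]]
post 0.38 3871 [[0.023, 0.49, 0.382], [0.206, 0.63, 0.459]]
post 0.46 5064 [[0.024, 0.49, 0.462], [0.224, 0.63, 0.538]]
post 0.54 6438 [[0.025, 0.487, 0.543], [0.176, 0.638, 0.597]]
side0 (array([ 0.51028789, -0.02515863,  2.65034297]), np.float64(0.0060276299843246), 1914) ((509.3406066894531, -26.163482666015625), (157.74526977539062, 124.34110260009766), 65.69914245605469)
post 0.22 1669 [[0.042, 0.477, 0.222], [0.266, 0.486, 0.299]]
post 0.3 2927 [[0.034, 0.477, 0.301], [0.265, 0.486, 0.378]]
post 0.38 839 [[0.049, 0.477, 0.381], [0.262, 0.486, 0.407]]
dog 0.02 222 [[0.452, 0.246, 0.021], [0.539, 0.347, 0.078]]
(array([ 0.50808264, -0.0228639 , -0.4983    ]), np.float64(0.006741940620628419), 2965)
```

View pics/crop0.png

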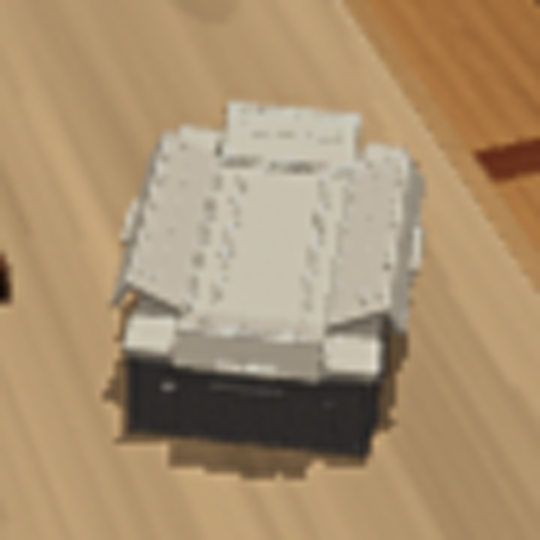

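Crop: long axis near vertical; near section at left (165,215), far at right (380,230), right at the bottom (250,350), left at the top (290,130). All are standing up, and the fitted yaw is about -0.5. Before moving I need the post's exact footprint.

Run:
```python
from h import *
w=cloud(dict(np.load('/tmp/scene0.npz')))
for u,v in((166,232),(185,205),(200,203),(240,232),(205,262),(225,220),(180,300),(200,370),(230,300),(225,350),(245,245)): print('sc',u,v,w[v,u].round(3))
w=cloud(dict(np.load('/tmp/side0.npz')))
for u,v in((80,20),(120,20),(125,100),(90,100),(100,140),(110,140),(140,170),(120,200),(95,180),(130,130),(150,130),(145,180)): print('si',u,v,w[v,u].round(3))
```

```text
sc 166 232 [0.105 0.562 0.592]
sc 185 205 [ 0.794  0.074 -0.113]
sc 200 203 [0.117 0.489 0.592]
sc 240 232 [0.027 0.492 0.595]
sc 205 262 [0.025 0.559 0.59 ]
sc 225 220 [0.061 0.49  0.595]
sc 180 300 [0.102 0.563 0.437]
sc 200 370 [0.125 0.535 0.149]
sc 230 300 [0.025 0.521 0.469]
sc 225 350 [0.022 0.543 0.356]
sc 245 245 [0.026 0.484 0.564]
si 80 20 [0.161 0.48  0.351]
si 120 20 [0.263 0.485 0.339]
si 125 100 [0.225 0.489 0.096]
si 90 100 [0.124 0.483 0.117]
si 100 140 [ 0.117  0.477 -0.025]
si 110 140 [ 0.147  0.481 -0.035]
si 140 170 [ 0.218  0.478 -0.179]
si 120 200 [ 0.12   0.485 -0.304]
si 95 180 [ 0.06   0.479 -0.184]
si 130 130 [ 0.217  0.481 -0.01 ]
si 150 130 [ 0.319  1.836 -0.853]
si 145 180 [ 0.226  0.482 -0.232]
```

jog_arm(commands="1 0 0 0.15 0 0 0; 1 0 0 0.15 0 0 0; 1 0 0 0.15 0 0 0; 1 0 0 0.1 0 0 0; 1 0.1 0 0 0 0 0", force=20)

```text
clock: 0.6
position: [0.2391, 0.5904, 0.3714]
ee_rot: [-2.56, -1.808, -0.007]
force: [0.3, 1.4, -0.3]
width: 0.615
```

jog_arm(commands="1 0.15 0 0 0 0 0; 1 0.15 0 0 0 0 0; 1 0.15 0 0 0 0 0; 1 0.15 0 0 0 0 0; 1 0.15 0 0 0 0 0")

```text
clock: 1.1
position: [0.4696, 0.5873, 0.3655]
ee_rot: [2.572, 1.804, -0.001]
force: [0.0, 1.6, -0.8]
width: 0.177
```

jog_arm(commands="1 0 -0.16 0 0 0 0; 1 0 -0.16 0 0 0 0; 1 0 -0.16 0 0 0 0; 1 0 -0.16 0 0 0 0; 1 0 -0.16 0 0 0 0")

```text
clock: 1.6
position: [0.4677, 0.3454, 0.3654]
ee_rot: [2.572, 1.803, -0.001]
force: [1.0, -1.1, 0.6]
width: 0.003
```

jog_arm(commands="1 0 -0.16 0 0 0 0; 1 0 -0.16 0 0 0 0; 1 0 -0.16 0 0 0 0; 1 0 -0.16 -0.1 0 0 0; 1 0 -0.16 -0.1 0 0 0")

```text
clock: 2.1
position: [0.468, 0.1169, 0.3127]
ee_rot: [2.572, 1.803, 0.003]
force: [0.7, -0.3, 0.2]
width: 0.005
```

jog_arm(commands="1 0.05 -0.15 0 0 0 -0.023; 1 0.05 -0.15 0 0 0 0; 1 0.02 -0.15 0 0 0 0; 1 0 0 0 0 0 0; 1 0 0 0 0 0 0")

```text
clock: 2.6
position: [0.5038, -0.0171, 0.3127]
ee_rot: [-2.698, -1.609, 0.001]
force: [-0.9, 0.2, 0.2]
width: 0.005
```

Run:
```python
from fit import *
s=status.observe();print(s['position'],s['ee_rot'],s['force'])
d=shot('wrist','w1');w=cloud(d).reshape(-1,3)
m=(abs(w[:,0]-.52)<.11)&(abs(w[:,1]+.03)<.125)&(w[:,2]>.052)&(w[:,2]<.09)
print(fit(w[m]),cv2.minAreaRect((w[m][:,:2]*1000).astype(np.float32)))
```

```text
[ 0.50382651 -0.01713659  0.31269711] [-2.69775642e+00 -1.60920570e+00  7.08462828e-04] [-0.94616767  0.22152715  0.15833872]
(array([ 0.5097448 , -0.02175219, -0.49375646]), np.float64(0.005082611984654418), 10004) ((509.88824462890625, -21.88603973388672), (164.11097717285156, 123.28650665283203), 61.27370071411133)
```

View pics/w1.png

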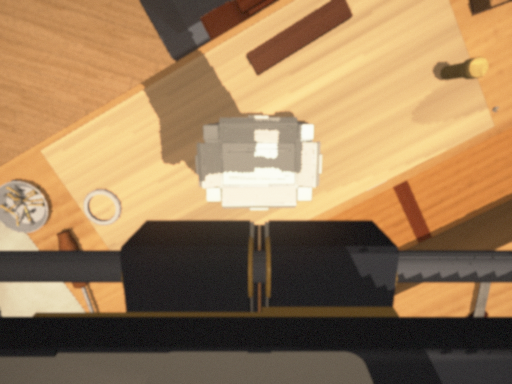

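The wrist view shows the case at (260,162) with all sections up. All three views agree on a centre of about (0.509, -0.022) and yaw -0.497. I'll press the near section first, at (0.467, 0.001).

jog_arm(commands="1 -0.06 0.03 -0.15 0 0 0; 1 -0.063 0.03 -0.15 0 0 0; 1 0 0 -0.15 0 0 0; 1 0 0 -0.15 0 0 0; 1 0 0 -0.12 0 0 0")

```text
clock: 3.15
position: [0.466, 0.0039, 0.0949]
ee_rot: [-2.692, -1.617, 0.001]
force: [-0.2, 1.2, -0.2]
width: 0.007
```

jog_arm(commands="1 0 0 0 0 0 0; 1 0 0 -0.03 0 0 0; 1 0 0 -0.03 0 0 0; 1 0 0 -0.02 0 0 0; 1 0 0 -0.01 0 0 0")

```text
clock: 3.65
position: [0.4676, 0.002, 0.0702]
ee_rot: [2.696, 1.613, 0.002]
force: [-0.4, 0.5, -0.6]
width: 0.006
```

jog_arm(commands="1 0 0 -0.015 0 0 0; 1 0 0 -0.015 0 0 0; 1 0 0 -0.01 0 0 0; 1 0 0 0 0 0 0; 1 0 0 0 0 0 0")

```text
clock: 4.15
position: [0.4671, 0.0017, 0.0579]
ee_rot: [-2.696, -1.613, 0.0]
force: [-0.5, 0.2, -0.0]
width: -0.001
```

jog_arm(commands="1 0 0 -0.005 0 0 0; 1 0 0 0 0 0 0; 1 0 0 0.1 0 0 0; 1 0 0 0.05 0 0 0; 1 0 0 0 0 0 0")

```text
clock: 4.65
position: [0.4686, 0.0019, 0.1032]
ee_rot: [2.695, 1.612, 0.006]
force: [0.4, 0.3, -0.4]
width: 0.004
```

```bash
cat > chk.py <<'E'
from h import *
from scipy.ndimage import generic_filter
import sys
c=np.array([.509,-.022]);yaw=-.497
u=np.array([np.cos(yaw),np.sin(yaw)]);v=np.array([-u[1],u[0]])
print('now',status.observe()['position'].round(4))
for cam in sys.argv[2:]:
    d=shot(cam,sys.argv[1]+cam);w=cloud(d).reshape(-1,3);q=w[:,:2]-c;X,Y=q@u,q@v
    for n,p in(('near',(-.046,0)),('far',(.046,0)),('right',(0,-.066)),('left',(0,.066)),('panel',(0,0))):
        m=(np.hypot(X-p[0],Y-p[1])<.007)&(w[:,2]>.03)&(w[:,2]<.09)
        print(cam,n,m.sum(),np.median(w[m,2]).round(4) if m.any() else '')
E
python3 chk.py a side wrist scene
```

```text
now [0.4686 0.0019 0.1032]
side near 16 0.0689
side far 15 0.0686
side right 39 0.0441
side left 22 0.0683
side panel 16 0.0564
wrist near 297 0.0681
wrist far 0 
wrist right 0 
wrist left 0 
wrist panel 0 
scene near 10 0.0524
scene far 12 0.0675
scene right 7 0.0694
scene left 7 0.0659
scene panel 12 0.054
```

Run:
```python
import cv2,numpy as np
a=cv2.imread('pics/aside.png')[130:250,190:310];b=cv2.imread('pics/awrist.png')
cv2.imwrite('pics/v1.png',np.hstack([cv2.resize(a,(384,384),interpolation=2),cv2.resize(b,(416,312))[:, :] if 0 else cv2.copyMakeBorder(cv2.resize(b,(416,312)),0,72,0,0,0)]))
```

```text
(no output)
```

View pics/v1.png

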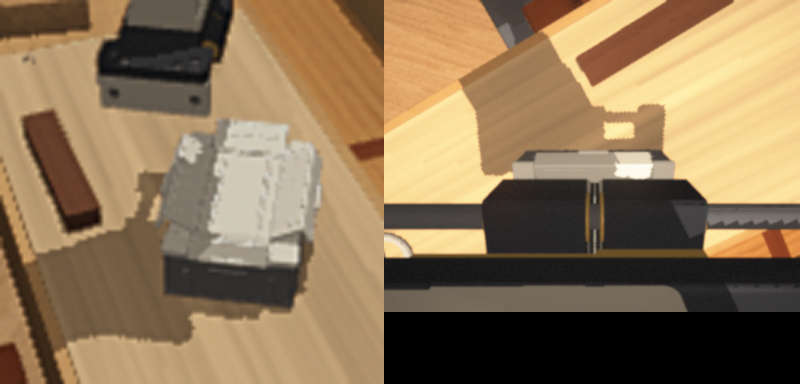

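Run:
```python
from h import *
for f in('aside','awrist','ascene'):
    d=dict(np.load('/tmp/'+f+'.npz'));K=d['camera_matrix']
    print(f,'cam',(-d['R'].T@d['t']).round(3))
    for X in([.4686,.0019,.1032],[.4686,.0019,.17],[.467,.001,.069],[.5512,-.045,.069],[.509,-.022,.056]):
        c=d['R']@X+d['t'];p=(K@c/c[2])[:2];i=p.round().astype(int)
        print(X,p.round(1),c[2].round(3),d['z_map'][i[1],i[0]] if 0<=i[0]<512 and 0<=i[1]<384 else '')
w=cloud(dict(np.load('/tmp/aside.npz'))).reshape(-1,3)
m=(abs(w[:,0]-.47)<.15)&(abs(w[:,1])<.2)&(w[:,2]>.085)&(w[:,2]<.3)
for k in np.arange(.08,.3,.02):
    s=w[m&(abs(w[:,2]-k)<.01)]
    if len(s):print(k.round(2),len(s),np.percentile(s[:,:2],[5,95],axis=0).round(3).tolist())
```

```text
aside cam [ 0.248 -0.697  0.697]
[0.4686, 0.0019, 0.1032] [245.5 173.3] 0.942 1.0993826
[0.4686, 0.0019, 0.17] [245. 151.] 0.898 0.7827656
[0.467, 0.001, 0.069] [245.2 184.4] 0.963 0.96123177
[0.5512, -0.045, 0.069] [283.5 188.5] 0.952 0.9474768
[0.509, -0.022, 0.056] [264.1 190.4] 0.966 0.9657213
awrist cam [0.409 0.033 0.285]
[0.4686, 0.0019, 0.1032] [259.2 226.9] 0.193 0.16310681
[0.4686, 0.0019, 0.17] [259.5 288.8] 0.128 0.12433236
[0.467, 0.001, 0.069] [256.8 207.4] 0.226 0.22666872
[0.5512, -0.045, 0.069] [256.  332.7] 0.25 0.06215864
[0.509, -0.022, 0.056] [256.4 264.6] 0.25 0.081565894
ascene cam [-0.315  0.799  1.064]
[0.4686, 0.0019, 0.1032] [260.5 191.5] 1.474 1.5450977
[0.4686, 0.0019, 0.17] [260.4 174.9] 1.43 1.379433
[0.467, 0.001, 0.069] [261.2 199.7] 1.496 1.4952414
[0.5512, -0.045, 0.069] [252.7 181.5] 1.566 1.5607486
[0.509, -0.022, 0.056] [256.9 193.4] 1.54 1.5408136
0.2 232 [[0.4, -0.09], [0.535, 0.056]]
0.22 385 [[0.401, -0.092], [0.531, 0.056]]
0.24 745 [[0.403, -0.092], [0.527, 0.047]]
0.26 193 [[0.428, -0.051], [0.48, -0.021]]
0.28 236 [[0.426, -0.053], [0.473, -0.013]]
```

The near section still reads about 68 mm, and the fingertips aren't visible where the reported TCP projects (side crop (176,138)). So the real tip may be higher than reported. I'll measure the tip itself.

Run:
```python
from h import *
for f in('awrist','w1'):
    w=cloud(dict(np.load('/tmp/'+f+'.npz')))
    print(f)
    for u in(200,240,250,255,259,263,268,300):
        print(u,[(v,)+tuple((1000*w[v,u]).round().astype(int).tolist()) for v in(205,216,222,226,232,245,260,280,300)])
w=cloud(dict(np.load('/tmp/aside.npz'))).reshape(-1,3)
m=(abs(w[:,0]-.47)<.1)&(abs(w[:,1])<.15)&(w[:,2]>.085)&(w[:,2]<.3);print(np.sort(w[m,2])[[0,5,20,50]])
```

```text
awrist
200 [(205, 448, -31, 69), (216, 455, -36, 66), (222, 428, 6, 200), (226, 429, 6, 202), (232, 429, 6, 206), (245, 430, 7, 214), (260, 432, 6, 216), (280, 436, 4, 217), (300, 441, 1, 216)]
240 [(205, 460, -8, 69), (216, 468, -13, 65), (222, 433, 15, 200), (226, 434, 15, 203), (232, 434, 15, 207), (245, 434, 16, 216), (260, 436, 14, 217), (280, 440, 12, 217), (300, 445, 9, 216)]
250 [(205, 463, -2, 69), (216, 471, -6, 66), (222, 456, 4, 129), (226, 456, 4, 135), (232, 456, 4, 142), (245, 436, 17, 211), (260, 439, 15, 212), (280, 443, 13, 213), (300, 458, 4, 194)]
255 [(205, 465, 1, 69), (216, 473, -4, 65), (222, 478, -6, 62), (226, 458, 5, 131), (232, 458, 5, 138), (245, 458, 5, 154), (260, 441, 15, 209), (280, 445, 13, 211), (300, 470, -1, 174)]
259 [(205, 466, 3, 69), (216, 474, -1, 64), (222, 479, -4, 62), (226, 459, 7, 131), (232, 459, 7, 138), (245, 463, 5, 143), (260, 442, 16, 209), (280, 446, 14, 210), (300, 535, -34, 57)]
263 [(205, 467, 5, 69), (216, 475, 1, 66), (222, 480, -1, 61), (226, 460, 9, 131), (232, 460, 8, 139), (245, 460, 8, 153), (260, 442, 17, 209), (280, 44
[... 1428 characters left out ...]
), (300, 781, -167, -116)]
263 [(205, 560, -41, 67), (216, 592, -58, 5), (222, 600, -62, 5), (226, 497, -11, 340), (232, 496, -11, 349), (245, 497, -11, 363), (260, 478, -2, 420), (280, 483, -4, 420), (300, 507, -17, 385)]
268 [(205, 563, -36, 68), (216, 595, -51, 5), (222, 474, 2, 409), (226, 474, 2, 410), (232, 475, 1, 411), (245, 475, 1, 420), (260, 477, 0, 423), (280, 481, -2, 424), (300, 492, -8, 414)]
300 [(205, 603, -1, 5), (216, 618, -8, 6), (222, 477, 10, 410), (226, 477, 9, 413), (232, 477, 9, 418), (245, 476, 8, 426), (260, 479, 7, 427), (280, 483, 5, 427), (300, 488, 2, 427)]
[0.19502079 0.19597214 0.19734754 0.19965177]<stdin>:6: RuntimeWarning: invalid value encountered in cast
```

The fingertips really sit about 23 mm above the reported z, by both the wrist depth (0.127 against 0.103) and the side view. Laterally they agree. I'll therefore press by force, expecting "shut" at a reported z of about 0.035.

jog_arm(commands="1 -0.005 0 -0.12 0 0 0; 1 0 0 -0.04 0 0 0; 1 0 0 -0.01 0 0 0; 1 0 0 0 0 0 0; 1 0 0 0 0 0 0")

```text
clock: 5.3
position: [0.466, 0.0017, 0.0507]
ee_rot: [2.696, 1.613, 0.0]
force: [0.2, 0.7, -0.2]
width: 0.004
```

jog_arm(commands="1 0 0 -0.01 0 0 0; 1 0 0 -0.01 0 0 0; 1 0 0 0 0 0 0; 1 0 0 0 0 0 0; 1 0 0 0 0 0 0")

```text
clock: 5.8
position: [0.4661, 0.0019, 0.0448]
ee_rot: [2.696, 1.613, 0.001]
force: [-0.4, 0.7, 4.1]
width: 0.004
```

Contact at a reported z of about 0.045, as predicted. I'll continue down.

jog_arm(commands="1 0 0 -0.01 0 0 0; 1 0 0 -0.01 0 0 0; 1 0 0 -0.005 0 0 0; 1 0 0 0 0 0 0; 1 0 0 0 0 0 0")

```text
clock: 6.3
position: [0.4657, 0.0016, 0.0369]
ee_rot: [2.696, 1.613, -0.0]
force: [-0.6, 0.5, 0.2]
width: 0.005
```

jog_arm(commands="1 0 0 -0.005 0 0 0; 1 0 0 -0.005 0 0 0; 1 0 0 0 0 0 0; 1 0 0 0 0 0 0; 1 0 0 0 0 0 0")

```text
clock: 6.8
position: [0.4657, 0.0018, 0.034]
ee_rot: [2.696, 1.613, 0.0]
force: [-0.8, -0.3, 0.3]
width: 0.008
```

jog_arm(commands="1 0 0 0.1 0 0 0; 1 0.08 -0.05 0.02 0 0 0; 1 0.1 -0.056 0 0 0 0; 1 0.105 -0.05 0 0 0 0; 1 0 0 0 0 0 0")

```text
clock: 7.3
position: [0.5553, -0.0476, 0.0705]
ee_rot: [2.695, 1.608, 0.004]
force: [-0.4, -0.7, -1.0]
width: 0.004
```

```bash
python3 chk.py b side
```

```text
now [ 0.5553 -0.0476  0.0705]
side near 15 0.0599
side far 16 0.0682
side right 38 0.0433
side left 3 0.0677
side panel 15 0.0566
```

Near now reads 59.9 mm, so it is shut. Next is the far section.

jog_arm(commands="1 0 0 -0.04 0 0 0; 1 0 0 -0.03 0 0 0; 1 0 0 -0.01 0 0 0; 1 0 0 -0.01 0 0 0; 1 0 0 0 0 0 0")

```text
clock: 7.85
position: [0.5507, -0.0449, 0.0427]
ee_rot: [-2.695, -1.613, 0.001]
force: [-0.2, 0.5, 2.3]
width: 0.004
```

jog_arm(commands="1 0 0 -0.01 0 0 0; 1 0 0 -0.01 0 0 0; 1 0 0 -0.01 0 0 0; 1 0 0 0 0 0 0; 1 0 0 0 0 0 0")

```text
clock: 8.35
position: [0.551, -0.0449, 0.0337]
ee_rot: [-2.696, -1.613, 0.001]
force: [0.4, -0.1, -0.4]
width: 0.004
```

Force rose and then dropped to zero, so it snapped. On to the right section.

jog_arm(commands="1 0 0 0.12 0 0 0; 1 -0.08 -0.04 0 0 0 0; 1 -0.09 -0.05 0 0 0 0; 1 -0.084 -0.045 0 0 0 0; 1 0 0 0 0 0 0")

```text
clock: 8.85
position: [0.4711, -0.0874, 0.0699]
ee_rot: [-2.698, -1.608, 0.004]
force: [0.2, 0.8, 0.9]
width: 0.005
```

jog_arm(commands="1 0 0 -0.04 0 0 0; 1 0 0 -0.03 0 0 0; 1 0 0 -0.01 0 0 0; 1 0 0 -0.01 0 0 0; 1 0 0 0 0 0 0")

```text
clock: 9.35
position: [0.4746, -0.0858, 0.0423]
ee_rot: [-2.696, -1.613, 0.002]
force: [-2.1, -2.5, 2.9]
width: 0.005
```

jog_arm(commands="1 0 0 -0.01 0 0 0; 1 0 0 -0.01 0 0 0; 1 0 0 -0.01 0 0 0; 1 0 0 0 0 0 0; 1 0 0 0 0 0 0")

```text
clock: 9.85
position: [0.475, -0.0853, 0.0338]
ee_rot: [-2.696, -1.613, -0.0]
force: [-0.2, 0.6, 0.4]
width: 0.01
```

jog_arm(commands="1 0 0 0.12 0 0 0; 1 0.076 0.14 0 0 0 0; 1 0.076 0.143 0 0 0 0; 1 0.076 0.14 0 0 0 0; 1 0 0 0 0 0 0")

```text
clock: 10.35
position: [0.5464, 0.0494, 0.0701]
ee_rot: [-2.687, -1.625, -0.007]
force: [-0.3, -0.5, 0.6]
width: 0.003
```

```bash
python3 chk.py c side scene
```

```text
now [0.5464 0.0494 0.0701]
side near 16 0.0598
side far 19 0.059
side right 27 0.0584
side left 17 0.0687
side panel 16 0.0569
scene near 12 0.0572
scene far 9 0.0557
scene right 8 0.0564
scene left 9 0.0656
scene panel 9 0.0553
```

jog_arm(commands="1 0 0 -0.04 0 0 0; 1 0 0 -0.03 0 0 0; 1 0 0 -0.01 0 0 0; 1 0 0 -0.01 0 0 0; 1 0 0 0 0 0 0")

```text
clock: 10.95
position: [0.5429, 0.0412, 0.0426]
ee_rot: [-2.696, -1.612, 0.001]
force: [-0.9, 1.0, 2.1]
width: 0.001
```

jog_arm(commands="1 0 0 -0.01 0 0 0; 1 0 0 -0.01 0 0 0; 1 0 0 -0.01 0 0 0; 1 0 0 0 0 0 0; 1 0 0 0 0 0 0")

```text
clock: 11.45
position: [0.5432, 0.0412, 0.0338]
ee_rot: [2.696, 1.613, -0.001]
force: [0.0, 0.9, 0.7]
width: 0.004
```

Now I'll retract well clear and check.

jog_arm(commands="1 0 0 0.15 0 0 0; 1 0 0 0.15 0 0 0; 1 0 0 0.15 0 0 0; 1 0 0 0.15 0 0 0; 1 0 0 0.15 0 0 0")

```text
clock: 11.95
position: [0.543, 0.0411, 0.2611]
ee_rot: [2.696, 1.613, 0.001]
force: [1.2, 0.9, 0.3]
width: 0.003
```

jog_arm(commands="1 0 0 0 0 0 0; 1 0 0 0 0 0 0; 1 0 0 0 0 0 0; 1 0 0 0 0 0 0; 1 0 0 0 0 0 0")

```text
clock: 12.45
position: [0.5427, 0.0413, 0.2578]
ee_rot: [-2.695, -1.613, 0.003]
force: [-0.7, 0.8, 0.6]
width: 0.001
```

```bash
python3 chk.py d side scene wrist
python3 - <<'E'
from h import *
P=[]
for f in('dside',):
    w=cloud(dict(np.load('/tmp/'+f+'.npz'))).reshape(-1,3)
    m=(abs(w[:,0]-.51)<.1)&(abs(w[:,1]+.022)<.1)&(w[:,2]>.05)&(w[:,2]<.09)
    print(cv2.minAreaRect((w[m][:,:2]*1000).astype(np.float32)),np.percentile(w[m,2],98))
a=cv2.imread('pics/dside.png')[110:370,180:420]
cv2.imwrite('pics/v2.png',cv2.resize(a,None,fx=2.3,fy=2.3,interpolation=2))
E
```

```text
now [0.5427 0.0413 0.2578]
side near 16 0.0595
side far 16 0.0595
side right 23 0.0592
side left 13 0.0596
side panel 18 0.0571
scene near 13 0.0575
scene far 8 0.058
scene right 9 0.0574
scene left 10 0.0577
scene panel 8 0.0547
wrist near 128 0.0577
wrist far 112 0.0577
wrist right 118 0.0577
wrist left 117 0.0577
wrist panel 117 0.055
((510.44329833984375, -22.586273193359375), (156.10354614257812, 112.93254089355469), 62.179264068603516) 0.06111574589801879
```

View pics/v2.png

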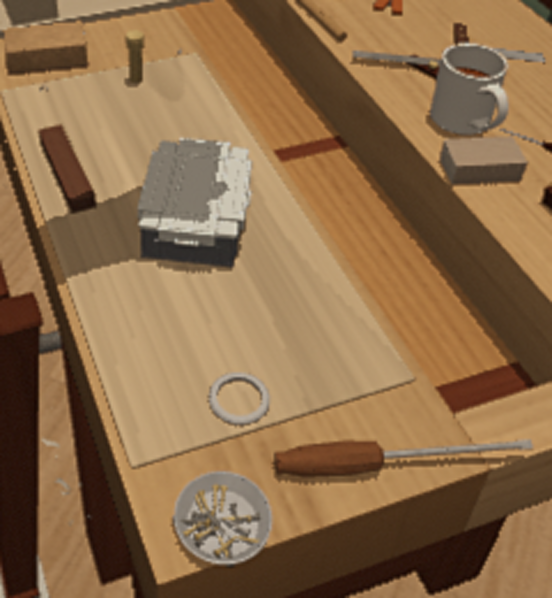

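All four sections read shut (wrist depth 57.7 mm each, 58 expected). The picture shows the lid flat at (195,195), with the dog at (135,57), strip at (67,165), ring (238,400), dish and driver all in place and the gripper clear.

```bash
python3 -c "
from cell import arm
print(arm.sign_off())"
```

```text
the job is handed in; nothing more can be done
None
```

All four rim sections of the parts case are pressed shut, and the job is handed in at about 12.6 s on the clock. The sign-off gives no verdict.

**Final checks:**
- **Rim sections:** the wrist camera puts all four at 57.7 mm above the bench (58 mm expected when shut). The side and scene cameras agree to within about 2 mm.
- **Case:** it measures 156 x 113 mm, against 153 x 113 mm expected when shut. Its centre is within about 2 mm of where it started, and its yaw is unchanged within the measuring error.
- **Bystanders:** in the last picture the dog, strip, ring, dish and driver look in place, though I did not measure them. The sander was mostly out of the pictures I checked.
- **Gripper:** it is well clear of the case, with no contact force.

**One disagreement:** the real fingertips sat about 23 mm higher than the reported tool position. My first press on the near section, made at the reported height, therefore touched nothing. I measured the offset with the wrist camera, then pressed by contact force. Force rose at contact and was back near zero by the end of the stroke on each section, with no more than about 4 N in the readings.

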